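# Set the hold-down screw of a drilling jig, then feed the steel flat to its stop

### The job

Set the hold-down of the drilling jig to the steel flat that lies in its channel: turn the T-handled press screw down (clockwise from above, ordinary right-hand thread) until its foot bottoms snugly on the flat, without forcing it, then back it off a quarter of a turn, so that flats can slide under the foot but cannot lift. Then slide the flat along the channel, gently, until its end rests against the dark wooden end stop, and leave the screw as set. Do not disturb the spare flats, the pencil or the jar.

Things in the scene. Friction and masses are not known exactly. Their poses are not given: they have to be found in the camera images.
- jig: fixed drilling jig: plywood board 150 x 345 x 18 mm (x, y, z), from y = -185 to +160 mm. Origin: bench level, on the channel's centre line; y runs along the channel towards the stop, z up. Fence (+x side, 26 mm high) and front rail (10 mm high) form a channel 32 mm wide centred on x = 0 from y = -65 to +140 mm; before that the board is open. A drill-bush arm at y = 88 mm reaches 59 mm high.
- stop: the dark wooden end stop across the far end of the channel, 52 x 24 x 26 mm, fixed on the jig. Origin: bottom middle of the face that the flat comes to rest on; its y axis points away from the flat, along the channel; its z = 0 is the board's top.
- bridge: fixed steel bridge over the channel, 130 x 34 mm, top 82 mm and nut 91 mm above its origin, which lies at about bench level under the screw's axis (jig y = 20 mm). Its height in its sockets differs by 0 to 1.5 mm each time.
- press_screw: press screw in the bridge's bronze nut. Origin: centre of the underside of its round foot (26 mm across), z up, x along the T-handle. A turn clockwise from above lowers it 10 mm. Foot starts 3 to 6.5 mm clear of the flat. Turns freely at about 0.06 N m; once landed the moment climbs 0.2 N m in 0.1 to 0.2 rad (0.3 mm give). 0.15 to 0.3 N m above free is snug, 0.5 is forced. Stays where left.
- handle (a point): middle of the T-handle's bar, on the screw's axis, 100.5 mm above the foot's underside; axes as press_screw. A flat-sided steel bar 14 mm thick (along y), 17 mm high, 91 mm long over its ball ends (along x), on a slim neck 12 mm across; about 28 mm clear below the bar, at least 36 mm from its middle down to the nut.
- flat_bar: steel flat in the channel, 30 x 240 x 12 mm, 0.6 to 0.75 kg, loose, under the foot, 30 to 55 mm short of the stop. Origin: centre of its underside; y along its length towards the stop, z up; top at z = 12 mm, ends at y = +-120 mm. Its near end stays on the open part of the board (top 18 mm above the bench), where it can be pushed or gripped.
- flat_bar_b: spare steel flat, the same size, loose on the bench to the right; origin: centre of its underside, y along its length
- flat_bar_c: another spare steel flat beside it, the same size and origin
- pencil: red carpenter's pencil, 168 mm long, loose behind the jig; origin: under its middle
- jar: glass jar of screws with a tin lid, 57 mm across, 98 mm high, loose to the left of the jig; origin: centre of its base

How it is judged:
By the outcome, as a careful person would: the job done as asked, in the order asked, and still so for the second after the job is handed in, with the robot touching nothing.
It also fails if it takes over 72 s, if anything falls off the work surface, if the arm or the gripper's body presses on something with over 40 N, if the wrist force passes 120 N, or if a joint passes its speed limit or range.

### The arm

A 6-joint arm with a two-finger parallel gripper is mounted at the origin on a cart in front of the work surface, level with it; the furniture and walls round the work are solid. World frame = base frame: x ahead of the robot, y to its left, z up, the work surface at z = 0. Lengths are in m, angles in rad, forces in N, time in s.
With the tool pointing down it reaches from about 0.325 to 0.9 m from the base axis. Payload 6.1 kg.
Tool frame: the origin (TCP) lies midway between the tips of the shut fingers; the grasp point (between the pads) lies 19 mm behind it (grip_point_offset is the distance from the TCP to the grasp point, in m); z points along the fingers, y is the line along which they close (so a half turn about z gives the same grasp; the last joint's range is limited). The gripper opens to 85 mm and grips with 20 to 120 N. Pads are 22 mm wide; open, the fingers measure 114 mm over their backs; the gripper's body (76 mm by 85 mm) begins 54 mm behind the grasp point. The pads swing forward as they close: fully open they stand 13 mm farther back than shut.
Start: joints at [1.037, 0.22, 1.526, -0, 1.395, -0.126], TCP at [0.248, 0.574, 0.231] pointing down, gripper open.
Joint ranges: [-2.98, 2.98], [-0.91, 2.08], [0.09, 2.57], [-1.24, 4.39], [0.2, 2.65], [-2.68, 2.68]. Speed limits (rad/s): [2.57, 2.57, 3.01, 3.14, 3.14, 3.14].

### API

Orientations are given as a unit quaternion [x, y, z, w].
In Python, from rig import * gives the robot as it stands.
- The arm moves only by the shell command python3 -m jog 'ROWS' [OPENING]. ROWS is text: rows parted by semicolons, each of 6 numbers parted by spaces: the shift along the tool's x, y, z in mm, then the turn, a rotation vector about the tool's x, y, z in rad. In form: dx dy dz wx wy wz; .... A call has 1 to 10 rows; each row is the pose to reach, as a shift and turn from the pose commanded when the call began, along the tool's axes at that moment; what a row does not reach only later rows make up. A row lasts 1/8 s, in which the tool goes at most 62.5 mm and 10.7 degrees, less where a joint would pass 70% of its speed; a pose out of reach is approached as far as the arm can. A call with a gripper value outside its range is refused whole. OPENING is the closure in counts, from 0 (fully open) to 255 (shut), set as the call begins (- or left out, the last holds). The fingers move at their own pace and stop on an object; the grip force is fixed at half the most. Time passes only in rows, so rows that repeat a pose let the fingers close. It gives the time, the measured TCP pose, the force, the opening and the grip force at its end, in the units of the state.
- get_state(): the state, without advancing time (a new reading comes with each control period).
- snapshot(name): name is "side" or "top"; returns the picture (384x512x3 uint8, red, green, blue); there is no depth.
- camera_info(name): a dict with "fov_y" (degrees; the focal length in pixels is half the picture's height over the tangent of half this angle, whatever the lens; pixels are square), "cx", "cy" (the principal point, pixels), "origin" and "rotation" of the camera in the world. Camera axes: x right, y down, z forward; pixel columns grow to the right and rows downward; lengths in m; the calibration is good to about 2 mm. A picture is of the moment at which its call begins. camera_info takes no time and is no camera call.
- hand_in(): hands the job in; it is judged then, once.
Trained networks look in the newest picture that a camera, given by its name, has taken for a name from the list of things; names that differ only in an ending like _2 or _b are one class to them, and where a whole thing is asked for, a point or a joint stands for the part that bears it (a point fixed in the world has none). Each returns a list of dicts, best first, with "p" (0 to 1); they miss things now and then, are a little off and sometimes report something else, mostly with a low value. They report only what shows in the picture. A call takes as long as a camera call.
- spot_in(camera, name): "bbox" ([left, top, right, bottom] in pixels, round what is visible of it).
- masks_of(camera, name): "mask" (384x512 bool, what is visible of it) and "bbox" ([left, top, right, bottom] in pixels, round what is visible of it).
- spot_point(camera, name): "xy" ([column, row] in pixels: a listed point, or the origin of a listed thing).
The state is a dict: "t": time; "joint_pos": joint angles; "joint_velocities": joint speeds; "effort": joint torques, N m; "eef_pos": TCP position; "tcp_rot": TCP orientation; "force": force on the tool from outside, world axes, zero at the start; "wrist_torque": the same for the moment, N m; "opening": finger opening in m; "finger_force": force on a finger pad.
Only numpy, scipy, OpenCV 4.12 (cv2) and the standard library are available. Lean on these libraries where they do the work, as an engineer would, in place of code of your own. Each camera call takes 0.05 s, during which the arm holds its last target. There are 200 camera calls.

## Working session

There is one attempt and no reset: what is moved stays moved. The work goes in short steps, Python scripts to look and compute and a shell command to move; the robot and the scene stay as the last step left them, time stands still between calls to the robot, and variables do not carry over. Pictures are saved under pics/ and viewed, at most 10 in all, crops included, and the job is handed in when it is done.

```bash
ls; mkdir -p pics; cat > h.py <<'E'
from rig import *
import numpy as np, cv2
from scipy.spatial.transform import Rotation as R
def ray(cam,uv):
    i=camera_info(cam); f=192/np.tan(np.radians(i["fov_y"])/2)
    d=np.array([(uv[0]-i["cx"])/f,(uv[1]-i["cy"])/f,1.]); return np.array(i["origin"]),np.array(i["rotation"])@d
def at(cam,uv,z):
    o,d=ray(cam,uv); return o+d*(z-o[2])/d[2]
def proj(cam,p):
    i=camera_info(cam); f=192/np.tan(np.radians(i["fov_y"])/2)
    c=np.array(i["rotation"]).T@(np.array(p)-np.array(i["origin"])); return f*c[0]/c[2]+i["cx"],f*c[1]/c[2]+i["cy"]
def save(cam,n):
    im=snapshot(cam); cv2.imwrite(f"pics/{n}.png",im[:,:,::-1]); return im
E
python3 - <<'E'
from h import *
np.set_printoptions(precision=4,suppress=True)
a=save("top","t0"); b=save("side","s0")
cv2.imwrite("pics/both0.png",cv2.resize(np.hstack([a,b])[:,:,::-1],(800,300)))
for c in("top","side"):
    i=camera_info(c);print(c,i)
    for n in("jig","stop","bridge","press_screw","handle","flat_bar","jar","pencil"):
        print(n,[(np.round(r["xy"],1),round(r["p"],2)) for r in spot_point(c,n)][:4])
print(get_state())
E
```

```text
pics
top {'fov_y': 43.54850862445544, 'cx': 257.89390575242794, 'cy': 188.20579968468047, 'origin': array([0.3285, 0.0478, 1.3828]), 'rotation': array([-0.6998,  0.7078, -0.0634,  0.072 ])}
jig [(array([257.7, 207.1]), 0.61)]
stop [(array([213.4, 207.5]), 0.63)]
bridge [(array([256.1, 208. ]), 0.93)]
press_screw [(array([253.9, 209.2]), 0.59)]
handle [(array([250.6, 202.4]), 0.68)]
flat_bar [(array([392.5, 227.3]), 0.95), (array([385. , 249.8]), 0.91), (array([267.1, 204.7]), 0.81)]
jar [(array([138.8, 197.4]), 0.88), (array([251.4, 202.9]), 0.46)]
pencil [(array([278.2, 149.6]), 0.51)]
side {'fov_y': 47.00606446709595, 'cx': 249.9053376066892, 'cy': 189.4323996839895, 'origin': array([ 0.2841, -0.991 ,  0.9843]), 'rotation': array([ 0.8972, -0.1107,  0.0587, -0.4235])}
jig [(array([242.1, 212.9]), 0.82)]
stop [(array([237.6, 175.9]), 0.67), (array([229.8, 182.6]), 0.57)]
bridge [(array([239.7, 208.4]), 0.82), (array([229.3, 184.8]), 0.33)]
press_screw [(array([239.5, 200.9]), 0.75), (array([248.2, 304.5]), 0.56)]
handle [(array([235.8, 175.6]), 0.63)]
flat_bar [(array([242. , 211.5]), 0.8), (array([226.7, 310.8]), 0.68), (array([252.1, 307. ]), 0.61)]
jar [(array([228.5, 153.5]), 0.49)]
pencil [(array([297.1, 211.6]), 0.62)]
{'t': 0.9, 'joint_pos': array([ 1.0369,  0.2204,  1.5265,  0.    ,  1.3947, -0.1261]), 'joint_velocities': array([ 0.0007,  0.0019, -0.0006,  0.0013,  0.0002, -0.    ]), 'effort': array([  0.0012, -49.6839, -38.9737,  -0.0001,   0.0005,   0.    ]), 'eef_pos': array([0.2478, 0.5737, 0.2313]), 'tcp_rot': array([ 0.2025,  0.9793, -0.    , -0.    ]), 'force': array([-0.5695, -0.3849,  0.314 ]), 'wrist_torque': array([ 0.0148, -0.0216,  0.0443]), 'finger_force': 0.0, 'opening': 0.08522944642394506}
```

View pics/t0.png

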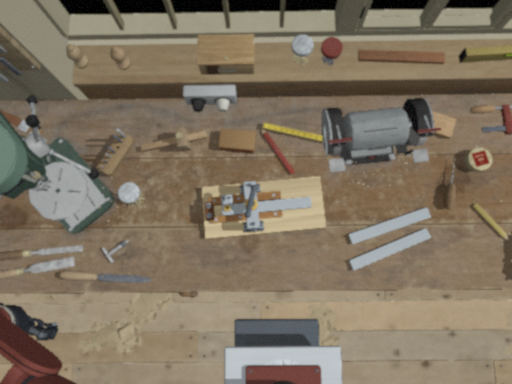

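View pics/s0.png

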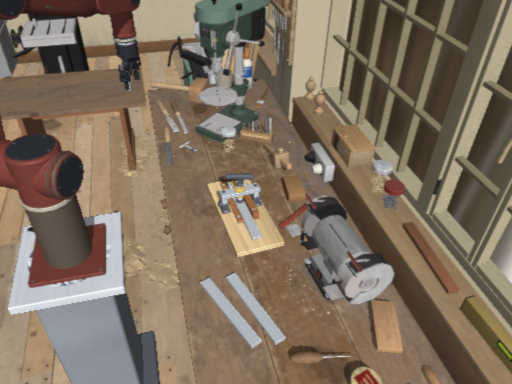

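The pictures show the jig at top (203–325, 178–237), with the stop at its left end (209,208), the bridge at (253,208) and the flat reaching right to (310,203). The spare flats are at (390,225) and (390,250). The camera rotation is a quaternion, so I'll correct the helper and look at crops.

```bash
sed -i 's/np.array(i\["rotation"\])/R.from_quat(i["rotation"]).as_matrix()/' h.py
python3 - <<'E'
from h import *
np.set_printoptions(precision=4,suppress=True)
a=cv2.imread("pics/t0.png")[165:245,195:335]; b=cv2.imread("pics/s0.png")[160:260,195:295]
cv2.imwrite("pics/c0.png",np.hstack([cv2.resize(a,None,fx=3.4,fy=3.4,interpolation=3),cv2.resize(b,(272,272),interpolation=3)]))
for c,n,uv,z in [("top","jig",(257.7,207.1),0.0),("top","stop",(213.4,207.5),.018),("top","bridge",(256.1,208),0),("top","handle",(250.6,202.4),.135),("side","handle",(235.8,175.6),.135),("top","bar",(267.1,204.7),.018),("side","bar",(242,211.5),.018),("side","jig",(242.1,212.9),0),
 ("top","c1",(202,188),.018),("top","c2",(205,237.5),.018),("top","c3",(326,228),.018),("top","c4",(320.5,177.5),.018)]:
    print(c,n,at(c,uv,z))
E
```

```text
top jig [0.5411 0.0646 0.    ]
top stop [0.5388 0.1917 0.018 ]
top bridge [0.5386 0.0693 0.    ]
top handle [0.5331 0.0815 0.135 ]
side handle [0.5244 0.0859 0.135 ]
top bar [0.545  0.0373 0.018 ]
side bar [0.5342 0.0431 0.018 ]
side jig [0.5376 0.0557 0.    ]
top c1 [0.5963 0.2253 0.018 ]
top c2 [0.4529 0.215  0.018 ]
top c3 [ 0.476  -0.1291  0.018 ]
top c4 [ 0.623  -0.1186  0.018 ]
```

View pics/c0.png

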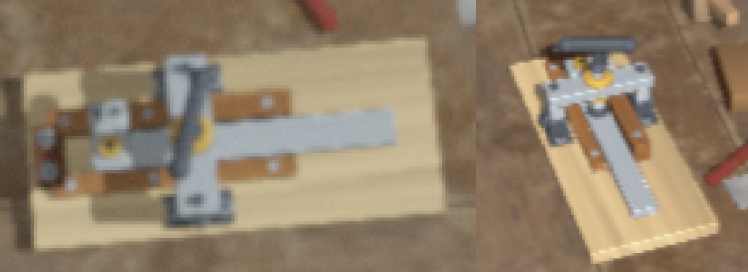

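```bash
cat > meas.py <<'E'
from h import *
def handle(zs=.135):
    out={}
    for c in("top","side"):
        im=snapshot(c); ms=masks_of(c,"handle")
        hp=spot_point(c,"handle")
        if not ms: print(c,"none"); continue
        print(c,[(r["bbox"],round(r["p"],2),int(r["mask"].sum())) for r in ms[:3]],[(np.round(r["xy"],1),round(r["p"],2)) for r in hp[:2]])
        m=ms[0]["mask"]; g=im.max(2).astype(int)
        sel=m&(g<115); ys,xs=np.nonzero(sel)
        P=np.array([at(c,(x,y),zs)[:2] for x,y in zip(xs,ys)])
        q=P.mean(0); w,v=np.linalg.eigh(np.cov((P-q).T)); d=v[:,1]*np.sign(v[0,1]); s=(P-q)@d
        mid=q+d*(s.max()+s.min())/2
        print(c,len(P),"mean px",xs.mean(),ys.mean(),"mid",mid,"len",np.ptp(s),"yaw",np.degrees(np.arctan2(d[1],d[0])),"wid",np.sqrt(w[0]))
        out[c]=mid
    return out
if __name__=="__main__":
    np.set_printoptions(precision=4,suppress=True)
    handle()
E
python3 meas.py
python3 - <<'E'
from h import *
s=get_state();r=R.from_quat(s["tcp_rot"]).as_matrix();print(r.round(3))
a=cv2.imread("pics/t0.png"); print(a.max(2)[180:222,242:262])
E
```

```text
top [([244.1, 186.2, 259.9, 218.3], 0.66, 220)] [(array([250.4, 203.4]), 0.53)]
top 157 mean px 249.7515923566879 201.35031847133757 mid [0.5375 0.0833] len 0.08844406312289621 yaw -14.894382853423055 wid 0.003999831538826408
side [([224.7, 174.8, 249.6, 201.0], 0.79, 224)] [(array([239.4, 176.7]), 0.53)]
side 137 mean px 238.43795620437956 178.92700729927006 mid [0.5185 0.0266] len 0.1352859944561893 yaw 76.06504347976929 wid 0.020787363723380393
[[-0.918  0.397 -0.   ]
 [ 0.397  0.918  0.   ]
 [ 0.    -0.    -1.   ]]
[[122 121 125 128 127 128 124 126 124 123 125 129 133 131 127 129 130 134
  135 139]
 [125 123 132 138 139 141 140 137 137 142 141 146 151 144 141 142 150 155
  155 155]
 [123 128 142 159 163 162 158 158 160 167 171 174 170 156 154 156 162 170
  174 174]
 [119 130 155 164 163 158 147 138 147 162 171 176 171 154 148 143 143 160
  173 178]
 [111 127 152 151 136 127 117 107 118 142 152 156 153 135 118 109 115 141
  168 180]
 [ 93 118 148 151 133 121 111 104 100 101 107 111 114 112 106 109 115 130
  166 181]
 [ 77 112 151 156 150 142 133 126 110  84  84  89 102 108 112 122
[... 2295 characters left out ...]
 160 149
  146 144]
 [118 116  93  70  86 102 115 118 138 162 177 180 180 179 180 173 157 150
  151 151]
 [131 134 106  80  80 100 109 116 139 166 178 179 181 181 179 174 158 152
  152 154]
 [137 145 126  90  78  92 106 128 153 172 179 178 179 180 180 174 160 155
  155 157]
 [139 150 144 128 107 108 131 148 168 176 177 179 178 181 180 175 164 163
  162 159]
 [142 154 157 151 134 136 159 171 176 179 178 179 180 180 180 175 167 169
  167 169]
 [144 159 160 155 146 153 172 179 178 180 180 179 179 182 182 178 172 177
  176 180]
 [164 167 166 162 151 158 177 179 180 180 179 178 180 181 180 177 173 172
  163 158]
 [176 173 171 166 153 161 176 179 175 171 166 164 169 176 180 181 177 154
  123 115]]
```

```bash
python3 - <<'E'
from h import *
np.set_printoptions(precision=4,suppress=True)
o1,d1=ray("top",(250.3,201.2)); o2,d2=ray("side",(238.4,176.8))
A=np.array([d1,-d2]).T; t=np.linalg.lstsq(A,o2-o1,rcond=None)[0]
print(o1+t[0]*d1,o2+t[1]*d2)
for z in(.135,.14): print(at("top",(250.3,201.2),z), at("side",(238.4,176.8),z))
p=at("top",(253.6,189),.138);q=at("top",(247,213),.138);print(p,q,np.degrees(np.arctan2(*(p-q)[1::-1])))
p=at("side",(223,177),.135);q=at("side",(253.5,176.5),.135);print(p,q,np.degrees(np.arctan2(*(q-p)[1::-1])),np.linalg.norm(p-q))
# jig-based: flat near end, stop
for uv in[(311.2,197.5),(311.2,209.5)]: print("flatend",at("top",uv,.03))
E
```

```text
[0.5368 0.0824 0.1318] [0.5321 0.0829 0.1311]
[0.5363 0.0823 0.135 ] [0.531  0.0779 0.135 ]
[0.5355 0.0822 0.14  ] [0.5295 0.0716 0.14  ]
[0.5683 0.0733 0.138 ] [0.5047 0.0911 0.138 ] -15.61022708066198
[0.4838 0.0882 0.135 ] [0.5775 0.0683 0.135 ] -11.983185613912342 0.09577905048346443
flatend [ 0.5624 -0.0886  0.03  ]
flatend [ 0.5278 -0.0875  0.03  ]
```

```bash
python3 -m jog '-459 -337 30 0 0 -0.16; -459 -337 30 0 0 -0.16; -459 -337 30 0 0 -0.16; -459 -337 30 0 0 -0.16; -459 -337 30 0 0 -0.16; -459 -337 30 0 0 -0.16; -459 -337 30 0 0 -0.16; -459 -337 30 0 0 -0.16; -459 -337 30 0 0 -0.16; -459 -337 30 0 0 -0.16' 0; python3 -c "
from h import *
s=get_state();print(s['joint_pos'],s['eef_pos'],R.from_quat(s['tcp_rot']).as_matrix().round(3),s['force'],s['wrist_torque'])
a=save('top','t1')[165:245,195:335];b=save('side','s1')[130:230,185:285]
cv2.imwrite('pics/c1.png',np.hstack([cv2.resize(a,None,fx=3.4,fy=3.4,interpolation=3),cv2.resize(b,(272,272),interpolation=3)])[:,:,::-1])"
```

```text
t: 2.45
eef_pos: [0.537, 0.0787, 0.2012]
tcp_rot: [0.126, 0.992, -0.0, 0.0]
force: [0.0, 0.8, 1.3]
opening: 0.0854
finger_force: 0.0
[ 7.90011841e-04  4.75562552e-02  1.77499403e+00 -8.62977782e-04
  1.31881568e+00 -1.31705339e+00] [0.53696231 0.07874518 0.20115286] [[-0.968  0.25   0.   ]
 [ 0.25   0.968 -0.001]
 [-0.    -0.001 -1.   ]] [0.04000018 0.83817278 1.31156413] [0.03392018 0.03169724 0.0133823 ]
```

View pics/c1.png

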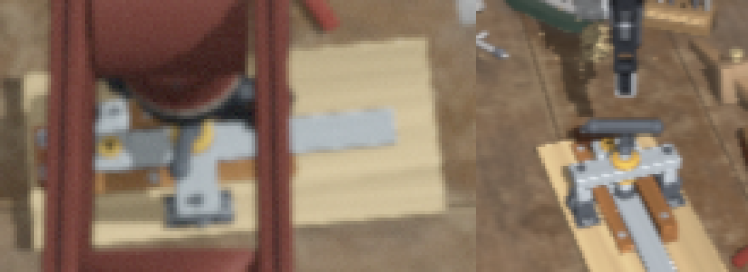

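The gripper hangs over the bar: its tip is at crop (625,95), the bar's middle at (622,127), and the bar crosses the closing line. Next I descend.

```bash
python3 -m jog '2 3 40 0 0 0.02; 2 3 70 0 0 0.02; 2 3 85 0 0 0.02; 2 3 85 0 0 0.02; 2 3 85 0 0 0.02' 0 && python3 -m jog '0 0 0 0 0 0; 0 0 0 0 0 0; 0 0 0 0 0 0; 0 0 0 0 0 0; 0 0 0 0 0 0; 0 0 0 0 0 0; 0 0 0 0 0 0; 0 0 0 0 0 0' 255; python3 -c "
from h import *
s=get_state();print(s['joint_pos'],s['eef_pos'],s['force'],s['wrist_torque'],s['opening'],s['finger_force'])
a=save('top','t2')[165:245,195:335];b=save('side','s2')[130:230,185:285]
cv2.imwrite('pics/c2.png',np.hstack([cv2.resize(a,None,fx=3.4,fy=3.4,interpolation=3),cv2.resize(b,(272,272),interpolation=3)])[:,:,::-1])"
```

```text
t: 3.18
eef_pos: [0.5353, 0.0863, 0.1178]
tcp_rot: [0.133, 0.991, 0.0, 0.001]
force: [-0.7, -0.3, 0.5]
opening: 0.0855
finger_force: 0.0
t: 4.18
eef_pos: [0.5332, 0.082, 0.1168]
tcp_rot: [0.134, 0.991, -0.003, -0.001]
force: [-7.2, -14.6, 8.2]
opening: 0.0128
finger_force: 59.4
[ 0.01037012  0.13363536  1.85117198 -0.00683807  1.16018088 -1.28965115] [0.5332354  0.0820406  0.11683439] [ -7.17972734 -14.60366016   8.24265586] [-2.2148622   1.25319433  0.00703536] 0.012829031250920019 59.40239667892456
```

View pics/c2.png

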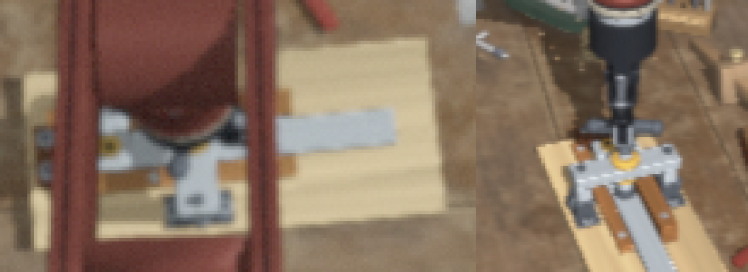

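The pads hold the bar (opening 12.8 mm, 59 N), about 4 mm off along the closing line. I'll re-centre to take off the side load.

```bash
python3 -m jog '1 -4.5 -1 0 0 0; 1 -4.5 -1 0 0 0; 1 -4.5 -1 0 0 0'; cat > st.py <<'E'
from h import *
np.set_printoptions(precision=4,suppress=True)
s=get_state();m=R.from_quat(s['tcp_rot']).as_matrix()
print("t",s["t"],"q6",s['joint_pos'][5],"pos",s['eef_pos'],"yaw",np.degrees(np.arctan2(m[1,0],m[0,0])),"tilt",m[:2,2])
print("F",s['force'],"Ftool",m.T@s['force'],"M",s['wrist_torque'],"grip",s['finger_force'])
E
python3 st.py
```

```text
t: 4.65
eef_pos: [0.5331, 0.0819, 0.1169]
tcp_rot: [0.134, 0.991, 0.0, 0.001]
force: [6.0, 1.2, -6.2]
opening: 0.0129
finger_force: 59.8
t 4.65 q6 -1.2973301633945418 pos [0.5331 0.0819 0.1169] yaw 164.64234409226924 tilt [0.0022 0.0007]
F [ 6.001   1.1579 -6.2484] Ftool [-5.4677  2.6983  6.2625] M [ 0.0076 -0.8316 -0.0823] grip 59.8052054643631
```

```bash
python3 -m jog '-1.5 0.7 0.7 0 0 0.15; -1.5 0.7 1 0 0 0.3; -1.5 0.7 1.2 0 0 0.45; -1.5 0.7 1.4 0 0 0.6; -1.5 0.7 1.6 0 0 0.75; -1.5 0.7 1.6 0 0 0.75; -1.5 0.7 1.6 0 0 0.75'; python3 st.py
```

```text
t: 5.52
eef_pos: [0.5341, 0.0831, 0.1157]
tcp_rot: [0.486, 0.874, 0.001, -0.0]
force: [1.7, 4.7, -1.7]
opening: 0.0128
finger_force: 60.5
t 5.525 q6 -0.5490543748773993 pos [0.5341 0.0831 0.1157] yaw 121.81612785191922 tilt [0.0007 0.002 ]
F [ 1.6744  4.743  -1.6695] Ftool [3.1454 3.9206 1.6801] M [ 0.6861 -0.1848 -0.083 ] grip 60.48571586608887
```

```bash
python3 -m jog '0.9 1.1 0.3 0 0 0.15; 0.9 1.1 0.6 0 0 0.3; 0.9 1.1 0.8 0 0 0.45; 0.9 1.1 1.1 0 0 0.6; 0.9 1.1 1.3 0 0 0.75; 0.9 1.1 1.3 0 0 0.75; 0.9 1.1 1.3 0 0 0.75'; python3 st.py
```

```text
t: 6.4
eef_pos: [0.5356, 0.0834, 0.1145]
tcp_rot: [0.773, 0.635, 0.001, 0.001]
force: [6.5, 1.9, -4.2]
opening: 0.0127
finger_force: 60.1
t 6.4 q6 0.2034485125938179 pos [0.5356 0.0834 0.1145] yaw 78.82842091559051 tilt [0.003  0.0004]
F [ 6.4886  1.8595 -4.2127] Ftool [3.0772 5.9934 4.2328] M [ 0.184  -0.7834 -0.0459] grip 60.07810413837433
```

```bash
python3 -m jog '0.9 1.7 1 0 0 0.12; 0.9 1.7 1.2 0 0 0.24; 0.9 1.7 1.3 0 0 0.34; 0.9 1.7 1.3 0 0 0.34; 0.9 1.7 1.3 0 0 0.34'; python3 st.py
```

```text
t: 7.02
eef_pos: [0.5363, 0.0832, 0.1139]
tcp_rot: [0.869, 0.496, -0.0, 0.0]
force: [-2.2, -2.5, 5.8]
opening: 0.0131
finger_force: 61.5
t 7.025 q6 0.5434564837272076 pos [0.5363 0.0832 0.1139] yaw 59.41479146989228 tilt [ 0.0002 -0.001 ]
F [-2.1681 -2.4637  5.7872] Ftool [-3.2284 -0.6087 -5.7853] M [-0.3527  0.4159 -0.1237] grip 61.54325008392334
```

```bash
python3 -m jog '-0.8 -0.3 -0.5 0 0 0; -0.8 -0.3 -0.5 0 0 0; -0.8 -0.3 -0.5 0 0 0'; python3 st.py; python3 -m jog '0 0 0.1 0 0 0.08; 0 0 0.2 0 0 0.15; 0 0 0.2 0 0 0.15; 0 0 0.2 0 0 0.15'; python3 st.py
```

```text
t: 7.4
eef_pos: [0.5363, 0.0832, 0.114]
tcp_rot: [0.869, 0.495, 0.001, 0.001]
force: [5.2, -1.5, -0.3]
opening: 0.0127
finger_force: 60.7
t 7.4 q6 0.5449403637273436 pos [0.5363 0.0832 0.114 ] yaw 59.27909114882643 tilt [ 0.0018 -0.0002]
F [ 5.1987 -1.4736 -0.2883] Ftool [1.3888 5.2215 0.2978] M [-0.1284 -0.6088  0.0872] grip 60.74608325958252
t: 7.9
eef_pos: [0.5366, 0.083, 0.1137]
tcp_rot: [0.904, 0.428, 0.001, 0.001]
force: [5.7, -2.1, -1.0]
opening: 0.0128
finger_force: 60.6
t 7.9 q6 0.6952974381383352 pos [0.5366 0.083  0.1137] yaw 50.65772948113436 tilt [ 0.0024 -0.0004]
F [ 5.6622 -2.0828 -1.0489] Ftool [1.9776 5.6972 1.0632] M [-0.2187 -0.8451 -0.0368] grip 60.5784147977829
```

```bash
cat > st.py <<'E'
from h import *
np.set_printoptions(precision=3,suppress=True)
M=[];F=[]
for k in range(4):
    s=get_state();M.append(s['wrist_torque']);F.append(s['force'])
    if k<3: snapshot("top")
m=R.from_quat(s['tcp_rot']).as_matrix()
print("q6 %.4f"%s['joint_pos'][5],"pos",s['eef_pos'],"yaw %.2f"%np.degrees(np.arctan2(m[1,0],m[0,0])),"Ftool",m.T@np.mean(F,0),"Mz",np.array(M)[:,2],"mean",np.mean(M,0)[2])
E
python3 -m jog '0.3 0.8 0.2 0 0 0.08; 0.3 0.8 0.3 0 0 0.15' >/dev/null; python3 st.py;  python3 -m jog '0 0 0.1 0 0 0.08; 0 0 0.2 0 0 0.15'>/dev/null; python3 st.py
```

```text
q6 0.8438 pos [0.537 0.083 0.113] yaw 42.12 Ftool [ 1.028  3.942 -2.165] Mz [ 0.115 -0.103 -0.036 -0.072] mean -0.023764974373181213
q6 0.9938 pos [0.537 0.083 0.113] yaw 33.52 Ftool [ 2.156  5.719 -1.371] Mz [ 0.153 -0.042 -0.066 -0.049] mean -0.0009932635140751378
```

```bash
python3 -m jog '0.3 1 0.1 0 0 0.08; 0.3 1 0.1 0 0 0.15;0.3 1 0.1 0 0 0.15' >/dev/null; python3 st.py;  python3 -m jog '0 0 0.1 0 0 0.08; 0 0 0.2 0 0 0.15; 0 0 0.2 0 0 0.15'>/dev/null; python3 st.py; python3 -m jog '0 0 0.1 0 0 0.08; 0 0 0.2 0 0 0.15; 0 0 0.2 0 0 0.15'>/dev/null; python3 st.py
```

```text
q6 1.1418 pos [0.537 0.082 0.113] yaw 24.99 Ftool [ 0.161  2.503 -5.703] Mz [0.162 0.13  0.14  0.16 ] mean 0.14797509540468984
q6 1.2914 pos [0.537 0.082 0.113] yaw 16.42 Ftool [-0.771  3.679 -5.96 ] Mz [0.459 0.455 0.374 0.482] mean 0.44240200454952666
q6 1.4408 pos [0.537 0.082 0.113] yaw 7.88 Ftool [-0.22   4.791 -6.572] Mz [0.84  0.795 0.782 0.772] mean 0.7972442808969391
```

The moment rose to about 0.8 N m, past the snug band: the resistance has a positive sign, and I chained three steps without reading between them. I'm backing off now, then I'll find the snug point again properly with single steps.

```bash
python3 -m jog '0 0.5 -0.5 0 0 -0.08; 0 0.5 -0.6 0 0 -0.16; 0 0.5 -0.8 0 0 -0.25;0 0.5 -0.8 0 0 -0.25' >/dev/null; python3 st.py
```

```text
q6 1.1937 pos [0.537 0.082 0.113] yaw 21.96 Ftool [ 2.22   0.685 -2.18 ] Mz [0.116 0.177 0.079 0.066] mean 0.10930537435217862
```

```bash
python3 -m jog '0 0.5 -0.1 0 0 -0.08; 0 0.5 -0.3 0 0 -0.16; 0 0.5 -0.6 0 0 -0.25;0 0.5 -0.6 0 0 -0.25' >/dev/null; python3 st.py
```

```text
q6 0.9440 pos [0.537 0.083 0.113] yaw 36.22 Ftool [ 4.421 -2.224  0.062] Mz [0.107 0.074 0.076 0.071] mean 0.08208328199101889
```

```bash
python3 -m jog '0.8 0 0.1 0 0 0.07; 0.8 0 0.2 0 0 0.14;0.8 0 0.2 0 0 0.14' >/dev/null; python3 st.py
```

```text
q6 1.0826 pos [0.537 0.082 0.113] yaw 28.32 Ftool [-0.128 -2.856 -3.222] Mz [-0.075 -0.105 -0.034 -0.057] mean -0.06765730854471669
```

```bash
python3 -m jog '0.2 0 0 0 0 0.03; 0.2 0 0.1 0 0 0.05;0.2 0 0.1 0 0 0.05' >/dev/null; python3 st.py
```

```text
q6 1.1339 pos [0.537 0.082 0.113] yaw 25.41 Ftool [-3.006 -4.782 -4.415] Mz [0.228 0.223 0.206 0.194] mean 0.2127003289693743
```

Snug found: q6 1.134, yaw 25.4°, moment about 0.15–0.27 N m above free. Now I back off a quarter turn (1.571 rad), raising 2.5 mm.

```bash
python3 -m jog '-0.8 -0.8 -0.5 0 0 -0.16; -1 -1 -0.7 0 0 -0.32; -1.2 -1.2 -0.9 0 0 -0.48; -1.5 -1.4 -1.2 0 0 -0.64; -1.7 -1.6 -1.5 0 0 -0.8; -1.9 -1.8 -1.7 0 0 -0.96; -2.1 -2 -2 0 0 -1.12; -2.3 -2.1 -2.3 0 0 -1.28; -2.5 -2.2 -2.5 0 0 -1.44; -2.5 -2.2 -2.7 0 0 -1.571'; python3 st.py
```

```text
t: 13.88
eef_pos: [0.5343, 0.0832, 0.1155]
tcp_rot: [0.533, 0.846, -0.0, -0.001]
force: [-1.7, 3.6, 1.1]
opening: 0.013
finger_force: 60.9
q6 -0.4332 pos [0.534 0.083 0.116] yaw 115.28 Ftool [4.821 0.534 0.172] Mz [-0.092  0.015  0.054  0.04 ] mean 0.004344698761971244
```

```bash
python3 -m jog '1.2 0 0 0 0 0; 1.2 0 0 0 0 0' >/dev/null; python3 -m jog '0 0 0 0 0 0; 0 0 0 0 0 0; 0 0 0 0 0 0; 0 0 0 0 0 0; 0 0 -20 0 0 0; 0 0 -50 0 0 0; 0 0 -90 0 0 0; 0 0 -90 0 0 0' 0; python3 st.py
```

```text
t: 15.28
eef_pos: [0.537, 0.0841, 0.2105]
tcp_rot: [0.534, 0.845, 0.002, 0.003]
force: [-0.3, -0.1, -0.7]
opening: 0.0856
finger_force: 0.0
q6 -0.4339 pos [0.534 0.084 0.205] yaw 115.44 Ftool [ 0.524 -0.107  0.556] Mz [-0.023  0.006  0.003 -0.078] mean -0.02310298648414593
```

```bash
python3 -m jog '-60 -24 0 0 0 0.1; -115 -46 0 0 0 0.2; -170 -67 20 0 0 0.3; -193 -76 60 0 0 0.37; -193 -76 110 0 0 0.37; -193 -76 130 0 0 0.37; -193 -76 130 0 0 0.37; -193 -76 130 0 0 0.37' 255; python3 st.py; python3 -c "
from h import *
a=save('top','t3')[165:245,195:335];b=save('side','s3')[130:270,175:315]
cv2.imwrite('pics/c3.png',np.hstack([cv2.resize(a,None,fx=3.4,fy=3.4,interpolation=3),cv2.resize(b,(272,272),interpolation=3)])[:,:,::-1])
for c in('top','side'):
  for n in('flat_bar','handle','press_screw'):
    print(c,n,[([round(v) for v in r['bbox']],round(r['p'],2)) for r in spot_in(c,n)])"
```

```text
t: 16.42
eef_pos: [0.549, -0.123, 0.0766]
tcp_rot: [0.68, 0.733, 0.0, 0.0]
force: [0.6, 0.8, 1.1]
opening: -0.0001
finger_force: 0.0
q6 -0.4347 pos [ 0.55  -0.123  0.078] yaw 94.26 Ftool [-0.027  0.389 -0.39 ] Mz [ 0.04  -0.028 -0.036 -0.013] mean -0.009148799977047031
top flat_bar [([235, 195, 307, 218], 0.95), ([352, 228, 429, 269], 0.87), ([366, 209, 428, 236], 0.86)]
top handle [([235, 192, 268, 207], 0.75)]
top press_screw [([238, 198, 265, 209], 0.78)]
side flat_bar [([199, 275, 262, 350], 0.8), ([222, 273, 286, 343], 0.61), ([234, 196, 264, 240], 0.55)]
side handle [([231, 171, 245, 201], 0.72), ([205, 174, 286, 257], 0.58)]
side press_screw [([230, 170, 244, 204], 0.44)]
```

View pics/c3.png

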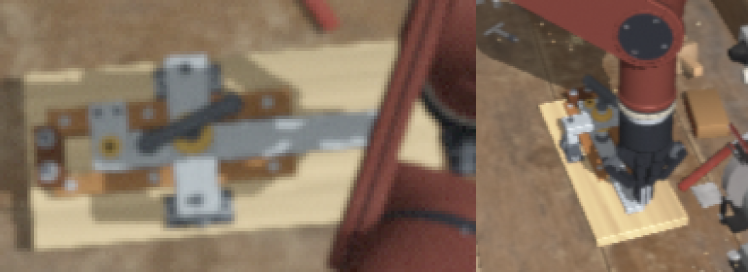

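The flat's end is clear of the shut fingers, and the handle now lies along crop (140,140)–(240,105), as expected. Next I descend behind the end.

```bash
python3 -m jog '0 0 20 0 0 0; 0 0 40 0 0 0; 0 0 50 0 0 0; 0 0 54.5 0 0 0; 0 0 54.5 0 0 0; 0 0 54.5 0 0 0'; python3 st.py
```

```text
t: 17.73
eef_pos: [0.5493, -0.1232, 0.0223]
tcp_rot: [0.68, 0.733, 0.0, 0.001]
force: [-0.1, -0.6, -0.1]
opening: -0.0
finger_force: 0.0
q6 -0.4347 pos [ 0.549 -0.123  0.022] yaw 94.24 Ftool [-0.123 -0.313  0.177] Mz [-0.001  0.024  0.003 -0.049] mean -0.0056528866025908255
```

```bash
python3 -m jog '4 0 0 0 0 0; 8 0 0 0 0 0; 12 0 0 0 0 0; 15 0 0 0 0 0; 18 0 0 0 0 0; 21 0 0 0 0 0; 24 0 0 0 0 0; 26 0 0 0 0 0; 28 0 0 0 0 0; 30 0 0 0 0 0'; python3 st.py
```

```text
t: 19.12
eef_pos: [0.5466, -0.0932, 0.0217]
tcp_rot: [0.681, 0.733, -0.0, 0.0]
force: [-0.1, -3.4, -0.9]
opening: -0.0
finger_force: 1.7
q6 -0.3849 pos [ 0.546 -0.093  0.022] yaw 94.24 Ftool [-3.137 -0.136  0.659] Mz [-0.018  0.016 -0.006 -0.03 ] mean -0.009585352437395011
```

```bash
python3 -m jog '2 0 0 0 0 0; 4 0 0 0 0 0; 6 0 0 0 0 0; 8 0 0 0 0 0; 10 0 0 0 0 0; 12 0 0 0 0 0; 14 0 0 0 0 0; 16 0 0 0 0 0; 18 0 0 0 0 0; 20 0 0 0 0 0'; python3 st.py; python3 -c "
from h import *
b=save('top','t4')[165:245,195:335]
cv2.imwrite('pics/c4.png',cv2.resize(b,None,fx=4,fy=4,interpolation=3)[:,:,::-1])"
```

```text
t: 20.52
eef_pos: [0.545, -0.073, 0.0217]
tcp_rot: [0.68, 0.733, -0.0, 0.0]
force: [-0.1, -4.4, -0.6]
opening: -0.0
finger_force: 1.9
q6 -0.3507 pos [ 0.545 -0.073  0.022] yaw 94.24 Ftool [-3.06   0.022  0.445] Mz [-0.027  0.023 -0.056 -0.013] mean -0.01816670147176262
```

View pics/c4.png

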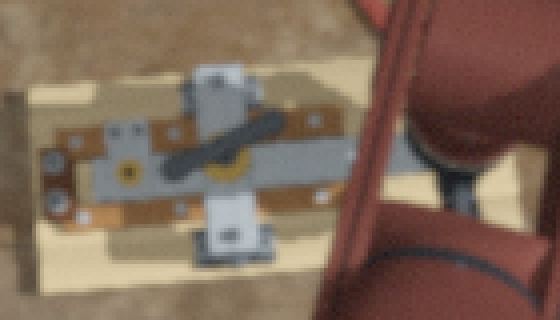

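The flat's far end is at crop (88,185) and the stop's face at about (77,185), so about 7 mm remains. I'll go more slowly from here.

```bash
python3 -m jog '1 0 0 0 0 0; 2 0 0 0 0 0; 3 0 0 0 0 0; 4 0 0 0 0 0; 5 0 0 0 0 0'; python3 st.py
```

```text
t: 21.35
eef_pos: [0.5447, -0.0681, 0.0217]
tcp_rot: [0.68, 0.733, -0.0, 0.0]
force: [0.2, -4.5, 0.3]
opening: -0.0003
finger_force: 1.9
q6 -0.3421 pos [ 0.545 -0.068  0.022] yaw 94.25 Ftool [-3.123 -0.035  0.156] Mz [ 0.045  0.008 -0.021  0.018] mean 0.012738702904385987
```

```bash
python3 -m jog '0.7 0 0 0 0 0; 1.4 0 0 0 0 0; 2 0 0 0 0 0'; python3 st.py
```

```text
t: 21.88
eef_pos: [0.5445, -0.0661, 0.0217]
tcp_rot: [0.68, 0.733, -0.0, 0.0]
force: [1.2, -3.3, -0.7]
opening: 0.0001
finger_force: 1.9
q6 -0.3387 pos [ 0.545 -0.066  0.022] yaw 94.24 Ftool [-3.743  0.275  0.888] Mz [ 0.042 -0.013  0.028 -0.01 ] mean 0.011541498608140768
```

```bash
python3 -m jog '0.7 0 0 0 0 0; 1.4 0 0 0 0 0; 2 0 0 0 0 0'; python3 st.py
```

```text
t: 22.4
eef_pos: [0.5443, -0.0641, 0.0217]
tcp_rot: [0.68, 0.733, -0.0, -0.0]
force: [0.5, -3.7, -1.1]
opening: -0.0
finger_force: 2.0
q6 -0.3351 pos [ 0.544 -0.064  0.022] yaw 94.24 Ftool [-3.719 -0.097  0.339] Mz [ 0.023 -0.016  0.01   0.02 ] mean 0.009410016389474661
```

```bash
python3 -m jog '0.7 0 0 0 0 0; 1.4 0 0 0 0 0; 2 0 0 0 0 0'; python3 st.py
```

```text
t: 22.92
eef_pos: [0.5443, -0.0621, 0.0217]
tcp_rot: [0.68, 0.733, 0.0, 0.0]
force: [-0.7, -4.2, 0.1]
opening: -0.0001
finger_force: 2.0
q6 -0.3317 pos [ 0.544 -0.062  0.022] yaw 94.24 Ftool [-3.933 -0.319  0.051] Mz [ 0.039  0.002  0.007 -0.043] mean 0.0011403423109194837
```

```bash
python3 -m jog '0.7 0 0 0 0 0; 1.4 0 0 0 0 0; 2 0 0 0 0 0'; python3 st.py
```

```text
t: 23.45
eef_pos: [0.5441, -0.0608, 0.0217]
tcp_rot: [0.68, 0.733, -0.0, 0.001]
force: [0.2, -7.8, -1.7]
opening: 0.0001
finger_force: 4.1
q6 -0.3281 pos [ 0.544 -0.061  0.022] yaw 94.25 Ftool [-6.565 -0.091  1.04 ] Mz [ 0.039  0.038 -0.049  0.069] mean 0.024294406715413688
```

```bash
python3 -m jog '0.5 0 0 0 0 0; 1 0 0 0 0 0; 1 0 0 0 0 0'; python3 st.py
```

```text
t: 23.98
eef_pos: [0.5442, -0.0608, 0.0218]
tcp_rot: [0.68, 0.733, -0.001, 0.001]
force: [0.1, -10.8, -1.2]
opening: -0.0003
finger_force: 5.2
q6 -0.3264 pos [ 0.544 -0.061  0.022] yaw 94.25 Ftool [-10.001  -0.418   1.752] Mz [-0.033 -0.008  0.056  0.026] mean 0.010157261570048768
```

The tool has stopped advancing and the force climbs, so the flat is against the stop. I retreat straight back, then up and out of the view.

```bash
python3 -m jog '-2 0 0 0 0 0; -5 0 0 0 0 0; -15 0 0 0 0 0; -25 0 0 0 0 0; -35 0 -20 0 0 0; -60 0 -70 0 0 0; -100 0 -130 0 0 0; -160 0 -150 0 0 0; -220 0 -150 0 0 0; -220 0 -150 0 0 0'; python3 st.py; python3 -c "
from h import *
a=save('top','t5')[165:245,195:335];b=save('side','s5')[140:240,190:290]
cv2.imwrite('pics/c5.png',np.hstack([cv2.resize(a,None,fx=3.4,fy=3.4,interpolation=3),cv2.resize(b,(272,272),interpolation=3)])[:,:,::-1])
for n in('jar','pencil','flat_bar'): print(n,[(np.round(r['xy'],1),round(r['p'],2)) for r in spot_point('top',n)])"
```

```text
t: 25.38
eef_pos: [0.56, -0.2835, 0.1726]
tcp_rot: [0.682, 0.731, -0.0, 0.001]
force: [-0.1, 0.2, -0.0]
opening: 0.0001
finger_force: 0.0
q6 -0.6611 pos [ 0.56  -0.278  0.171] yaw 94.18 Ftool [ 0.445 -0.319  0.136] Mz [-0.043 -0.033 -0.017  0.021] mean -0.017954119342793114
jar [(array([138.4, 197.4]), 0.72)]
pencil [(array([277.5, 148.7]), 0.71), (array([138.2, 198.7]), 0.46)]
flat_bar [(array([258.1, 209. ]), 0.72), (array([251.7, 198.5]), 0.61)]
```

View pics/c5.png

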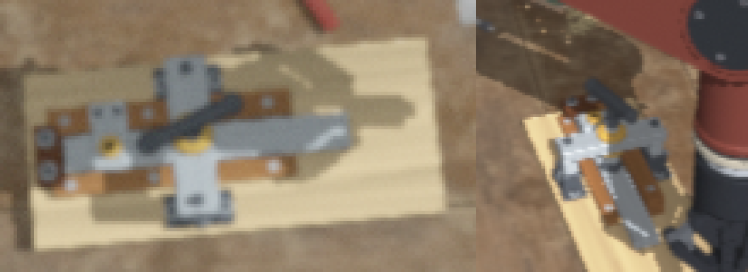

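The flat reaches the stop at crop (62,160), the handle stays at its set angle of about −65°, and the jar and pencil have not moved. I'm handing in.

```bash
python3 -c "
from rig import *
print(hand_in())"
```

```text
the job is handed in; nothing more can be done
None
```

The job is handed in, with one fault: while first finding the landing I overshot to about 0.8 N m (past the 0.5 N m "forced" mark), then backed off, landed it again snugly at about 0.2 N m above free, backed it off 90° and slid the flat gently (about 10 N) against the stop; the jar and pencil show no movement, and I did not check the spare flats at the end.

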